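# Change the canisters on a gas sampler

### The job

Change the canisters on the gas sampler: turn the T-handle knob to wind the carriage fully out from under the hood, stand the spent canisters (those on the carriage now) upright on the floor of the return tray, and stand every fresh canister from the bench centred on a ring mark of its own with its nozzle pointing straight at the port. Only when all are changed, wind the carriage fully back in, with the fresh canisters still on their marks. Leave the jar, the beaker and the wrench where they are.

Things in the scene. Friction and masses are not known exactly. Their poses are not given: they have to be found in the camera images.
- carriage (a joint): travel of the sampler's carriage in m: 0 = fully in (docked under the hood, against its stop; so it stands at the start), 0.08 = fully out (loading position, against its stop). It moves only with the knob: 20 mm for each rad that the knob turns; sliding it by pushing takes over 20 N.
- knob (a joint): angle of the knob in rad, 0 docked to 4 fully out. Turning it counter-clockwise seen from above winds the carriage (and the knob with it) out, away from the ports; clockwise winds it in. About 0.5 N m; stays where it is left.
- knob_grip (a point): centre of the grey T-handle bar of the knob: bar 60 mm long, 15 mm thick, 30 mm high, on a vertical axis at the end of the carriage nearest the robot, 50 mm above the carriage top. The knob rides on the carriage and moves with it. The point lies on the knob's axis at half the bar's height; its x axis runs along the bar, z up.
- pad1 (a point): ring mark 1 of 3 (68 mm across) on top of the aluminium carriage, 45 mm above the bench; row of marks 78 mm apart, mark 1 by the knob (110 mm from its axis), 3 farthest (69 mm from the carriage end). Site: the ring's centre on the carriage top; moves with the carriage. Its y axis points square to the row at this mark's port; -y is the way the carriage winds out.
- pad2 (a point): ring mark 2 of 3 (68 mm across) on top of the aluminium carriage, 45 mm above the bench; row of marks 78 mm apart, mark 1 by the knob (110 mm from its axis), 3 farthest (69 mm from the carriage end). Site: the ring's centre on the carriage top; moves with the carriage. Its y axis points square to the row at this mark's port; -y is the way the carriage winds out.
- pad3 (a point): ring mark 3 of 3 (68 mm across) on top of the aluminium carriage, 45 mm above the bench; row of marks 78 mm apart, mark 1 by the knob (110 mm from its axis), 3 farthest (69 mm from the carriage end). Site: the ring's centre on the carriage top; moves with the carriage. Its y axis points square to the row at this mark's port; -y is the way the carriage winds out.
- sampler: the sampler's fixed base. Its cream ports block, 190 mm high, carries three round black ports in a row, 77 mm above the bench, 66 mm from the ring centres when docked. A clear hood, 152 to 157 mm above the bench, reaches from the block to 15 mm past the docked ring centres; fully out they are 65 mm clear of its edge. Origin under the docked carriage; x along the row, y to the ports.
- fresh1_center (a point): fresh canister, standing on the bench at the start (2 or 3 are there): steel, 92 mm tall: round body 52 mm across, 62 mm high; on top a 28 mm square white cap 30 mm high (flats square to the nozzle; lift by it); one brass nozzle out of the side, 13 mm thick. 0.3 kg. Site on the axis, 46 mm above the foot; x axis out along the nozzle, z up.
- fresh1_nozzle (a point): outer end of that canister's nozzle, 48 mm from the axis, 32 mm above the foot.
- fresh2_center (a point): fresh canister, standing on the bench at the start (2 or 3 are there): steel, 92 mm tall: round body 52 mm across, 62 mm high; on top a 28 mm square white cap 30 mm high (flats square to the nozzle; lift by it); one brass nozzle out of the side, 13 mm thick. 0.3 kg. Site on the axis, 46 mm above the foot; x axis out along the nozzle, z up.
- fresh2_nozzle (a point): outer end of that canister's nozzle, 48 mm from the axis, 32 mm above the foot.
- fresh3_center (a point): fresh canister, standing on the bench at the start (2 or 3 are there): steel, 92 mm tall: round body 52 mm across, 62 mm high; on top a 28 mm square white cap 30 mm high (flats square to the nozzle; lift by it); one brass nozzle out of the side, 13 mm thick. 0.3 kg. Site on the axis, 46 mm above the foot; x axis out along the nozzle, z up.
- fresh3_nozzle (a point): outer end of that canister's nozzle, 48 mm from the axis, 32 mm above the foot.
- spent1_center (a point): spent canister, on a ring mark of the docked carriage at the start (1 or 2 are there): steel, 92 mm tall: round body 52 mm across, 62 mm high; on top a 28 mm square white cap 30 mm high (flats square to the nozzle; lift by it); one brass nozzle out of the side, 13 mm thick. 0.3 kg. Site on the axis, 46 mm above the foot; x axis out along the nozzle, z up.
- spent2_center (a point): spent canister, on a ring mark of the docked carriage at the start (1 or 2 are there): steel, 92 mm tall: round body 52 mm across, 62 mm high; on top a 28 mm square white cap 30 mm high (flats square to the nozzle; lift by it); one brass nozzle out of the side, 13 mm thick. 0.3 kg. Site on the axis, 46 mm above the foot; x axis out along the nozzle, z up.
- spent3_center (a point): spent canister, on a ring mark of the docked carriage at the start (1 or 2 are there): steel, 92 mm tall: round body 52 mm across, 62 mm high; on top a 28 mm square white cap 30 mm high (flats square to the nozzle; lift by it); one brass nozzle out of the side, 13 mm thick. 0.3 kg. Site on the axis, 46 mm above the foot; x axis out along the nozzle, z up.
- tray: return tray: open steel tray 240 mm (its x) by 150 mm (its y) outside, walls 4 mm thick and 30 mm high, floor 4 to 5 mm above the bench. Origin under its centre. Fixed on the bench.
- jar_center (a point): bystander: closed jar, 60 mm in diameter, 85 mm high; the point is half-way up.
- beaker_center (a point): bystander: white ceramic beaker, 66 mm in diameter, 85 mm high; the point is half-way up.
- wrench_grip (a point): bystander: steel wrench 180 mm long, 38 mm wide at the jaw, lying flat between the carriage and the fresh canisters; a point on its handle.
There are look-alikes about, which are no part of the job. Leave any purple look-alike of the part that bears fresh3_center alone.

How it is judged:
On the way, in this order (a step that is already met when the one before it is completed fails the run):
1. the carriage is wound fully out (value of joint carriage above 0.073 m), for 0.2 s.
2. with the carriage out, every spent canister stands in the tray and every fresh one on a ring mark of its own, nozzle to the port (value of joint carriage above 0.065 m and angle between each of fresh1_center, fresh2_center, fresh3_center's own z axis and vertical below 0.12 rad and angle between the x axis of each of fresh1_center, fresh2_center, fresh3_center and the y axis of pad1, either way round below 0.22 rad and linear speed of each of fresh1, fresh2, fresh3, spent1, spent2, spent3 below 0.03 m/s and ((horizontal distance between fresh1_center and pad1 below 0.013 m and z of fresh1_center in the frame of pad1 below 0.053 m and y of fresh1_nozzle in the frame of pad1 above 0.02 m) or (horizontal distance between fresh1_center and pad2 below 0.013 m and z of fresh1_center in the frame of pad2 below 0.053 m and y of fresh1_nozzle in the frame of pad2 above 0.02 m) or (horizontal distance between fresh1_center and pad3 below 0.013 m and z of fresh1_center in the frame of pad3 below 0.053 m and y of fresh1_nozzle in the frame of pad3 above 0.02 m)) and ((horizontal distance between fresh2_center and pad1 below 0.013 m and z of fresh2_center in the frame of pad1 below 0.053 m and y of fresh2_nozzle in the frame of pad1 above 0.02 m) or (horizontal distance between fresh2_center and pad2 below 0.013 m and z of fresh2_center in the frame of pad2 below 0.053 m and y of fresh2_nozzle in the frame of pad2 above 0.02 m) or (horizontal distance between fresh2_center and pad3 below 0.013 m and z of fresh2_center in the frame of pad3 below 0.053 m and y of fresh2_nozzle in the frame of pad3 above 0.02 m)) and ((horizontal distance between fresh3_center and pad1 below 0.013 m and z of fresh3_center in the frame of pad1 below 0.053 m and y of fresh3_nozzle in the frame of pad1 above 0.02 m) or (horizontal distance between fresh3_center and pad2 below 0.013 m and z of fresh3_center in the frame of pad2 below 0.053 m and y of fresh3_nozzle in the frame of pad2 above 0.02 m) or (horizontal distance between fresh3_center and pad3 below 0.013 m and z of fresh3_center in the frame of pad3 below 0.053 m and y of fresh3_nozzle in the frame of pad3 above 0.02 m)) and angle between each of spent1_center, spent2_center, spent3_center's own z axis and vertical below 0.15 rad and x of spent1_center in the frame of tray between -0.1 and 0.1 m and y of spent1_center in the frame of tray between -0.06 and 0.06 m and z of each of spent1_center, spent2_center, spent3_center in the frame of tray below 0.057 m and x of spent2_center in the frame of tray between -0.1 and 0.1 m and y of spent2_center in the frame of tray between -0.06 and 0.06 m and x of spent3_center in the frame of tray between -0.1 and 0.1 m and y of spent3_center in the frame of tray between -0.06 and 0.06 m), for 0.2 s.
At the end, for the whole second after the job is handed in: Carriage within 6 mm of fully in; each fresh canister upright on the carriage, axis within 13 mm of a ring centre, nozzle towards the ports within 0.22 rad of square; each spent one upright on the tray floor, centre within 100 mm (tray x) and 60 mm (tray y) of the tray centre; all at rest (value of joint carriage below 0.006 m and angle between each of fresh1_center, fresh2_center, fresh3_center's own z axis and vertical below 0.12 rad and angle between the x axis of each of fresh1_center, fresh2_center, fresh3_center and the y axis of pad1, either way round below 0.22 rad and linear speed of each of fresh1, fresh2, fresh3, spent1, spent2, spent3 below 0.03 m/s and ((horizontal distance between fresh1_center and pad1 below 0.013 m and z of fresh1_center in the frame of pad1 below 0.053 m and y of fresh1_nozzle in the frame of pad1 above 0.02 m) or (horizontal distance between fresh1_center and pad2 below 0.013 m and z of fresh1_center in the frame of pad2 below 0.053 m and y of fresh1_nozzle in the frame of pad2 above 0.02 m) or (horizontal distance between fresh1_center and pad3 below 0.013 m and z of fresh1_center in the frame of pad3 below 0.053 m and y of fresh1_nozzle in the frame of pad3 above 0.02 m)) and ((horizontal distance between fresh2_center and pad1 below 0.013 m and z of fresh2_center in the frame of pad1 below 0.053 m and y of fresh2_nozzle in the frame of pad1 above 0.02 m) or (horizontal distance between fresh2_center and pad2 below 0.013 m and z of fresh2_center in the frame of pad2 below 0.053 m and y of fresh2_nozzle in the frame of pad2 above 0.02 m) or (horizontal distance between fresh2_center and pad3 below 0.013 m and z of fresh2_center in the frame of pad3 below 0.053 m and y of fresh2_nozzle in the frame of pad3 above 0.02 m)) and ((horizontal distance between fresh3_center and pad1 below 0.013 m and z of fresh3_center in the frame of pad1 below 0.053 m and y of fresh3_nozzle in the frame of pad1 above 0.02 m) or (horizontal distance between fresh3_center and pad2 below 0.013 m and z of fresh3_center in the frame of pad2 below 0.053 m and y of fresh3_nozzle in the frame of pad2 above 0.02 m) or (horizontal distance between fresh3_center and pad3 below 0.013 m and z of fresh3_center in the frame of pad3 below 0.053 m and y of fresh3_nozzle in the frame of pad3 above 0.02 m)) and angle between each of spent1_center, spent2_center, spent3_center's own z axis and vertical below 0.15 rad and x of spent1_center in the frame of tray between -0.1 and 0.1 m and y of spent1_center in the frame of tray between -0.06 and 0.06 m and z of each of spent1_center, spent2_center, spent3_center in the frame of tray below 0.057 m and x of spent2_center in the frame of tray between -0.1 and 0.1 m and y of spent2_center in the frame of tray between -0.06 and 0.06 m and x of spent3_center in the frame of tray between -0.1 and 0.1 m and y of spent3_center in the frame of tray between -0.06 and 0.06 m); the robot touches nothing.
It fails at once if the jar, the beaker or the wrench is moved by more than 40 mm (distance of any of jar_center, beaker_center, wrench_grip from where it was at the start of the episode above 0.04 m).
Of fresh1, fresh2, fresh3 only 2 to 3 are there at a start; the rules pass over those that are not, and their reading is None.
Of spent1, spent2, spent3 only 1 to 2 are there at a start; the rules pass over those that are not, and their reading is None.
At some moment in a run one of fresh1, fresh2, fresh3 may be knocked a few centimetres aside while the robot is not near it.
Once in a run the grip may slacken for a moment while it holds something.
It also fails if it takes over 210 s, if anything falls off the work surface, if the arm or the gripper's body presses on something with over 40 N, if the wrist force passes 120 N, or if a joint passes its speed limit or range.

### The arm

A 6-joint arm with a two-finger parallel gripper is mounted at the origin on the work surface. World frame = base frame: x ahead of the robot, y to its left, z up, the work surface at z = 0. Lengths are in m, angles in rad, forces in N, time in s.
With the tool pointing down it reaches from about 0.375 to 0.925 m from the base axis. Payload 5.7 kg.
Tool frame: the origin (TCP) lies between the finger pads; the fingertips stand 11 mm ahead of it and the grasp point (between the pads) lies 8 mm behind it; z points along the fingers, y is the direction in which the jaws open and shut (so a half turn about z gives the same grasp; the last joint's range is limited). The gripper opens to 85 mm and grips with 20 to 120 N. Pads are 22 mm wide; open, the fingers measure 114 mm over their backs; the gripper's body (76 mm by 85 mm) begins 54 mm behind the grasp point. The pads swing forward as they close: fully open they stand 13 mm farther back than shut.
Start: joints at [-1.254, 0.359, 1.51, -0, 1.272, -0.115], TCP at [0.251, -0.545, 0.242] pointing down, gripper open.
Joint ranges: [-2.97, 2.97], [-1.01, 2.36], [0.21, 2.38], [-0.96, 4.11], [0.2, 2.71], [-2.98, 2.98]. Speed limits (rad/s): [2.39, 2.39, 3.14, 3.14, 3.14, 3.14].

### API

Orientations are given as [roll, pitch, yaw] about the fixed x, y, z axes, in that order (R = Rz(yaw) Ry(pitch) Rx(roll)).
In Python, from cell import manip gives the robot as it stands. Calls block until the motion is done:
- manip.reach(position, orientation): joint-space move of the TCP to a pose.
- manip.move_straight(position, orientation=None, v=0.15, contact_N=None): straight line of the TCP; orientation=None keeps the orientation; v is the mean speed in m/s. With contact_N (N) it stops when the force on the tool has changed by that much, and returns True; else False.
- manip.move_j(angles): joint-space move.
- manip.let_go() and manip.grasp(): open the fingers fully, or close them until they stop; the grip force is fixed at half the most.
- manip.dwell(seconds).
- manip.ik(position, orientation): joint angles nearest the present ones, or None.
- manip.sense(): the state.
- manip.get_image(name): name is "scene" or "top"; returns a dict with "frame" (384x512x3 uint8, red, green, blue), "fx", "fy", "cx", "cy" (pixels), "k1" (the pictures are not rectified: a ray, as slopes to the right and down, at radius r is drawn at 1 + k1 r^2 times it, then the intrinsics apply), "view" (4x4, takes a point from world to camera coordinates). Camera axes: x right, y down, z forward; pixel columns grow to the right and rows downward; lengths in m; the calibration is good to about 2 mm. A picture is of the moment at which its call begins. There is no depth.
A pose or a line that the arm cannot do raises manip.Unreachable and nothing moves.
- manip.sign_off(): hands the job in, once; it reports no verdict.
Trained networks look in a picture, given as the dict that the camera call returned (one of the last four; its "shot" number tells which), for a name from the list of things; names that differ only in an ending like _2 or _b are one class to them, and where a whole thing is asked for, a point or a joint stands for the part that bears it (a point fixed in the world has none). Each returns a list of dicts, best first, with "conf" (0 to 1); they miss things now and then, are a little off and sometimes report something else, mostly with a low value. They report only what shows in the picture. A call takes as long as a camera call. They do not tell look-alikes from the thing itself.
- manip.recognise(picture, label): "uv" ([column, row] in pixels, amid what is visible of it).
- manip.masks_of(picture, label): "pixels" (384x512 bool, what is visible of it) and "uv" ([column, row] in pixels, amid what is visible of it).
The state is a dict: "time_s": time; "joint_positions": joint angles; "qvel": joint speeds; "effort": joint torques, N m; "tool_pos": TCP position; "tcp_rot": TCP orientation; "contact_force": force on the tool from outside, world axes, zero at the start; "torque": the same for the moment, N m; "grip_width": finger opening in m.
Only numpy, scipy, OpenCV 4.12 (cv2) and the standard library are available. Lean on these libraries where they do the work, as an engineer would, in place of code of your own. Each camera call takes 0.05 s, during which the arm holds its last target.

## Working session

There is one attempt and no reset: what is moved stays moved. The work goes in short steps, each a Python script; the robot and the scene stay as the last script left them, time stands still between calls to the robot, and variables do not carry over. Pictures are saved under pics/ and viewed, and the job is handed in when it is done.

```bash
ls; mkdir -p pics; python3 - <<'E'
from cell import manip
import cv2
for n in ("scene","top"):
    p=manip.get_image(n); cv2.imwrite(f"pics/{n}0.png",cv2.resize(p["frame"][:,:,::-1],None,fx=1.5,fy=1.5,interpolation=cv2.INTER_CUBIC))
    print(n,p["fx"],p["cx"],p["cy"],p["k1"],p["view"].round(3).tolist() if hasattr(p["view"],"round") else p["view"])
    for l in ["fresh1_center","fresh1_nozzle","spent1_center","tray","knob_grip","pad1","sampler","jar_center","beaker_center","wrench_grip","carriage"]:
        try: print(l,[( [round(float(v)) for v in d["uv"]],round(float(d["conf"]),2)) for d in manip.recognise(p,l)])
        except Exception as e: print(l,e)
print(manip.sense())
E
```

```text
pics
scene 473.47591426310413 254.6934284294113 192.97294425546954 -0.16100679246578667 [[0.625, 0.781, 0.01, -0.326], [0.464, -0.36, -0.81, -0.223], [-0.628, 0.511, -0.587, 1.489], [0.0, 0.0, 0.0, 1.0]]
fresh1_center [([188, 191], 0.75), ([334, 177], 0.17)]
fresh1_nozzle [([191, 194], 0.94), ([341, 239], 0.52)]
spent1_center [([226, 212], 0.35)]
tray [([122, 238], 0.72), ([220, 255], 0.37)]
knob_grip [([295, 132], 0.63)]
pad1 [([338, 175], 0.77)]
sampler [([358, 157], 0.59)]
jar_center [([341, 238], 0.63)]
beaker_center [([162, 282], 0.82), ([222, 255], 0.16)]
wrench_grip [([243, 199], 0.66), ([329, 149], 0.36), ([335, 176], 0.2)]
carriage [([333, 177], 0.88)]
top 398.3543727525261 249.09038446321105 190.45189781770742 -0.0013012276266404215 [[-0.02, -1.0, 0.003, -0.064], [-0.998, 0.02, -0.067, 0.585], [0.067, -0.005, -0.998, 1.126], [0.0, 0.0, 0.0, 1.0]]
fresh1_center [([269, 240], 0.56), ([236, 201], 0.41)]
fresh1_nozzle [([264, 198], 0.64), ([270, 242], 0.59), ([342, 233], 0.5), ([129, 187], 0.34), ([147, 210], 0.26)]
spent1_center [([146, 211], 0.73)]
tray [([342, 232], 0.93)]
k
[... 306 characters left out ...]
arriage [([158, 203], 0.85)]
{'time_s': 1.2, 'joint_positions': array([-1.25408048e+00,  3.58821508e-01,  1.51040475e+00, -1.65193758e-06,
        1.27248304e+00, -1.15115659e-01]), 'qvel': array([ 0.0004613 , -0.00149792, -0.00067587,  0.00060453,  0.00070975,
       -0.00048111]), 'effort': array([ 1.40266598e-03, -5.27595806e+01, -2.79048425e+01, -1.28208494e-04,
        1.53838057e-03, -4.12479736e-06]), 'tool_pos': array([ 0.25109651, -0.5449022 ,  0.24225214]), 'tcp_rot': array([-3.14147660e+00, -1.18292589e-05,  4.31831989e-01]), 'contact_force': array([-0.1498037 ,  0.19912826,  0.39451148]), 'torque': array([ 0.0066159 ,  0.01032352, -0.06008161]), 'grip_width': 0.08537082430853196}
```

View pics/scene0.png

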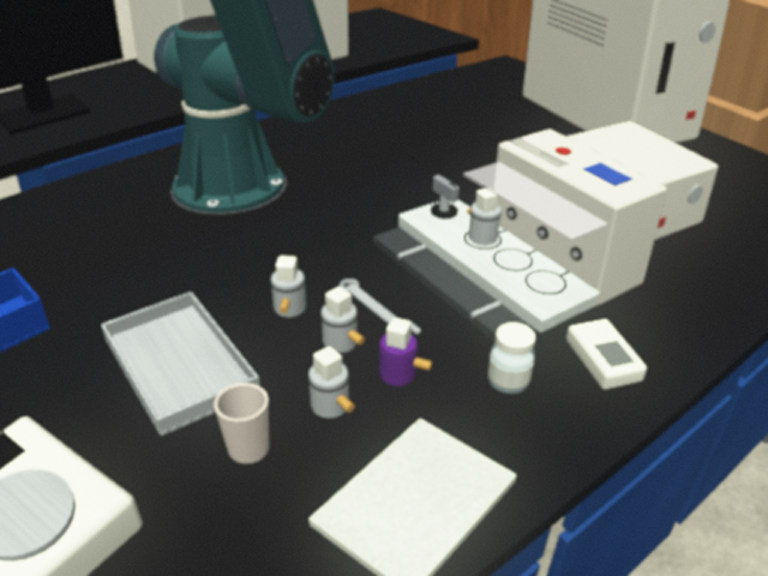

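View pics/top0.png

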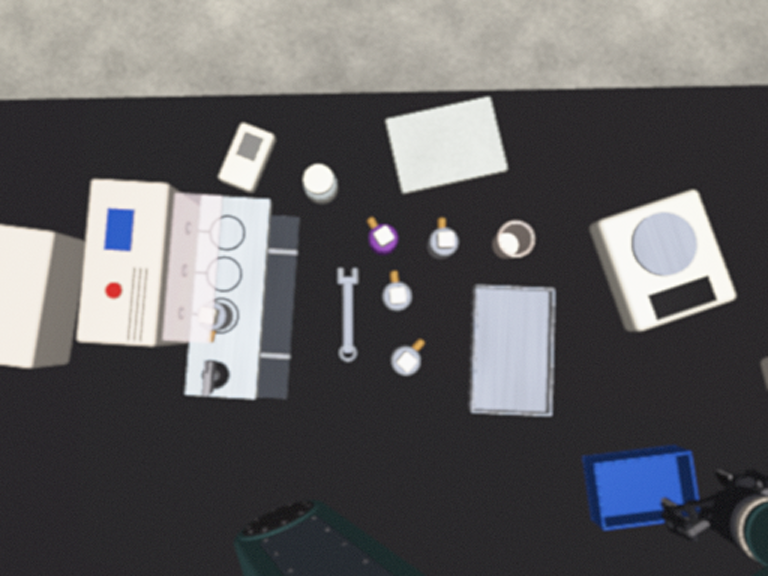

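The scene view shows the spent canister on the mark next to the knob (scene 484,220) and three grey fresh ones at scene (288,288), (339,320) and (329,383). The purple look-alike is at scene (398,352). In the top view the fresh ones are at (406,361), (397,296) and (445,241), purple is at (383,238), and the tray is at (512,350). Positions are in 1.5x pixels.

```bash
cat > h.py <<'E'
from cell import manip
import numpy as np, cv2
from scipy.optimize import least_squares
def K(p): return np.array([[p["fx"],0,p["cx"]],[0,p["fy"],p["cy"]],[0,0,1.]])
def D(p): return np.array([p["k1"],0,0,0,0.])
def proj(p,X):
    V=np.array(p["view"]); X=np.atleast_2d(np.array(X,float))
    r,_=cv2.Rodrigues(V[:3,:3]); return cv2.projectPoints(X.reshape(-1,1,3),r,V[:3,3],K(p),D(p))[0].reshape(-1,2)
def ray(p,uv):
    V=np.array(p["view"]); n=cv2.undistortPoints(np.array(uv,float).reshape(-1,1,2),K(p),D(p)).reshape(-1,2)
    d=np.c_[n,np.ones(len(n))]@V[:3,:3]; o=-V[:3,:3].T@V[:3,3]; return o,d
def onz(p,uv,z):
    o,d=ray(p,uv); return o+d*((z-o[2])/d[:,2])[:,None]
def tri(ps,uvs):
    A=np.zeros((3,3));b=np.zeros(3)
    for p,uv in zip(ps,uvs):
        o,d=ray(p,uv); d=d[0]/np.linalg.norm(d[0]); M=np.eye(3)-np.outer(d,d);A+=M;b+=M@o
    X=np.linalg.solve(A,b); return X,[float(np.linalg.norm(proj(p,X)[0]-uv)) for p,uv in zip(ps,uvs)]
def save(p,name,box=None,s=1.5):
    f=p["frame"]
    if box: x0,y0,x1,y1=box; f=f[y0:y1,x0:x1]
    cv2.imwrite(f"pics/{name}.png",cv2.resize(f[:,:,::-1],None,fx=s,fy=s,interpolation=cv2.INTER_CUBIC))
E
python3 - <<'E'
from h import *
S=manip.get_image("scene");T=manip.get_image("top")
save(S,"s1",(160,100,440,280),2.8);save(T,"t1",(110,110,390,290),2.8)
for p,n in((S,"S"),(T,"T")):
  for l in ["fresh1_center","fresh2_center","fresh3_center","spent1_center","spent2_center","fresh2_nozzle","pad2","pad3","tray"]:
    r=manip.masks_of(p,l)
    print(n,l,[([round(float(v),1) for v in d["uv"]],round(float(d["conf"]),2),int(d["pixels"].sum())) for d in r])
E
```

```text
S fresh1_center [([188.6, 190.7], 0.89, 759), ([221.9, 258.3], 0.3, 1100), ([337.1, 178.7], 0.24, 4859)]
S fresh2_center [([223.6, 211.7], 0.59, 861)]
S fresh3_center [([220.3, 257.3], 0.96, 1095), ([264.4, 237.3], 0.93, 976)]
S spent1_center [([325.0, 147.3], 0.82, 654)]
S spent2_center []
S fresh2_nozzle [([224.7, 213.0], 0.85, 877)]
S pad2 [([336.6, 177.4], 0.76, 4805), ([221.7, 254.6], 0.62, 1044)]
S pad3 [([336.6, 177.4], 0.76, 4805), ([221.7, 254.6], 0.62, 1044)]
S tray [([120.1, 238.3], 0.92, 5439), ([194.4, 191.7], 0.57, 728), ([295.8, 129.1], 0.23, 428)]
T fresh1_center [([269.1, 239.2], 0.77, 349), ([159.6, 206.3], 0.41, 4819)]
T fresh2_center [([265.0, 195.5], 0.6, 315)]
T fresh3_center [([294.8, 161.3], 0.78, 348), ([253.9, 159.8], 0.71, 346)]
T spent1_center [([160.5, 206.8], 0.66, 4520), ([149.2, 212.2], 0.6, 211), ([270.0, 238.3], 0.24, 341)]
T spent2_center []
T fresh2_nozzle [([263.7, 196.9], 0.7, 328), ([160.8, 203.9], 0.2, 4626), ([149.3, 210.7], 0.19, 246)]
T pad2 [([160.1, 202.9], 0.73, 4757)]
T pad3 [([160.1, 202.9], 0.73, 4757)]
T tray [([341.3, 235.5], 0.78, 4485), ([159.1, 201.8], 0.43, 4688), ([129.6, 186.0], 0.15, 16446)]
```

View pics/s1.png

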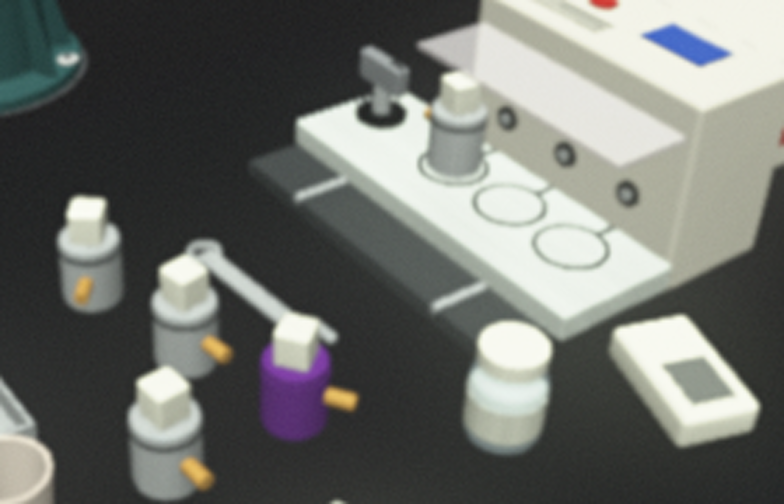

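View pics/t1.png

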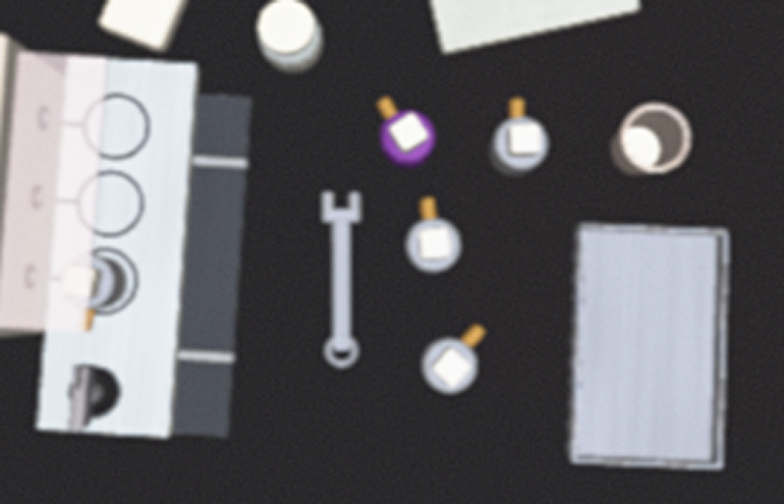

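Candidates for fresh3 are grey at top (295,161) and purple at (254,160). Grey is correct because the text rules out purple, and the enlarged crop shows three grey canisters. Next I'll fit the rings and canister silhouettes in both views.

```bash
cat >> h.py <<'E'
from scipy.optimize import minimize
def can_pts(x,y,yaw,z0=0.):
    a=np.linspace(0,2*np.pi,40,endpoint=False); c,s=np.cos(yaw),np.sin(yaw)
    body=[[26*np.cos(t),26*np.sin(t),z] for t in a for z in(0,62)]
    cap=[[14*i,14*j,z] for i in(-1,1) for j in(-1,1) for z in(62,92)]
    noz=[[r,6.5*np.cos(t),32+6.5*np.sin(t)] for t in a[::4] for r in(20,48)]
    R=np.array([[c,-s,0],[s,c,0],[0,0,1]])
    return [np.array(g)/1000@R.T+[x,y,z0] for g in(body,cap,noz)]
def render(p,groups,box,k=4):
    x0,y0,x1,y1=box; im=np.zeros(((y1-y0)*k,(x1-x0)*k),np.uint8)
    for g in groups:
        q=(proj(p,g)-[x0,y0]+.5)*k-.5
        cv2.fillConvexPoly(im,cv2.convexHull(np.round(q*16).astype(np.int32)),255,cv2.LINE_AA,4)
    im=cv2.resize(im,(x1-x0,y1-y0),interpolation=cv2.INTER_AREA)
    return cv2.GaussianBlur(im,(0,0),.7)/255.
def seg(p,box,thr=75):
    x0,y0,x1,y1=box; f=p["frame"][y0:y1,x0:x1].astype(np.int32)
    g=f[:,:,1].astype(float); r=f[:,:,0].astype(float)
    v=np.maximum(g,r*.8)
    return 1/(1+np.exp(-(v-thr)/12)),f
def fit_can(S,T,x,y,yaw,fitz=False,verbose=True):
    def box(p):
        q=proj(p,np.vstack(can_pts(x,y,yaw))); q2=proj(p,np.array([[x,y,0],[x,y,.09]])); 
        a=q.min(0)-5;b=q.max(0)+6; return [int(a[0]),int(a[1]),int(b[0]),int(b[1])]
    B=[(p,box(p)) for p in(S,T)]; G=[seg(p,b)[0] for p,b in B]
    def cost(v):
        gr=can_pts(v[0],v[1],v[2],v[3] if fitz else 0.)
        return sum(np.abs(render(p,gr,b)-g).sum() for (p,b),g in zip(B,G))
    v0=[x,y,yaw]+([0.] if fitz else [])
    best=None
    for dy in(0,.3,-.3):
        n=len(v0);sim=np.array([v0]*(n+1)); sim[:,2]+=dy
        for i,st in enumerate([.006,.006,.2,.006][:n]): sim[i+1,i]+=st
        r=minimize(cost,sim[0],method="Nelder-Mead",options=dict(initial_simplex=sim,xatol=1e-4,fatol=.05,maxiter=250))
        if best is None or r.fun<best.fun: best=r
    return best.x,best.fun,cost
def fit_rings(S,T,x,y,yaw,fitz=False,use=(0,1,2),gate=.008):
    # pad2 pose x,y,yaw (row direction); dark ring pixels on z=.045
    P=[]
    for p in(S,T):
        g=p["frame"][:,:,1]; bh=cv2.morphologyEx(g,cv2.MORPH_BLACKHAT,np.ones((7,7),np.uint8))
        vv,uu=np.nonzero(bh>25); P.append((p,np.c_[uu,vv].astype(float),bh[vv,uu].astype(float)))
    v=np.array([x,y,yaw]+([.045] if fitz else []),float)
    for g in (gate,gate*.7,gate*.5,.004):
        def resid(v,sel=None):
            out=[];S_=[]
            for i,(p,uv,w) in enumerate(P):
                X=onz(p,uv,v[3] if fitz else .045)[:,:2]
                C=np.array([[v[0]+(k-1)*.078*np.cos(v[2]),v[1]+(k-1)*.078*np.sin(v[2])] for k in use])
                d=np.linalg.norm(X[:,None]-C[None],axis=2)-.0333
                j=np.abs(d).argmin(1); dd=d[np.arange(len(d)),j]
                m=np.abs(dd)<g if sel is None else sel[i]
                S_.append(m); out.append((dd*np.sqrt(w/60))[m])
            return np.concatenate(out),S_
        _,sel=resid(v)
        v=least_squares(lambda q:resid(q,sel)[0],v,loss="soft_l1",f_scale=.002).x
    r=resid(v)[0]
    return v,float(np.sqrt((r**2).mean())),[int(s.sum()) for s in sel]
E
python3 - <<'E'
from h import *
S=manip.get_image("scene");T=manip.get_image("top")
r=onz(T,[[107/2.8+110,280/2.8+110],[110/2.8+110,205/2.8+110],[117/2.8+110,127/2.8+110]],.045)
print(r.round(3)); d=r[2]-r[0]; yaw=np.arctan2(d[1],d[0])
for fz in(False,True): print("rings",fit_rings(S,T,r[1,0],r[1,1],yaw,fz))
v,_,_=fit_rings(S,T,r[1,0],r[1,1],yaw)
for tz in (.0,.092):
  pass
for n,c,t in (("f1",(269,239.5),(285/1,0)),("f2",(264.6,197),0),("f3",(296,161),0),):
    X=onz(T,[c],.06)[0]
    tip={"f1":(480/2.8+110,333/2.8+110),"f2":(428/2.8+110,203/2.8+110),"f3":(516/2.8+110,102/2.8+110)}[n]
    N=onz(T,[tip],.032)[0]; yw=np.arctan2(*(N-X)[[1,0]])
    for fz in (False,True):
        b,f,_=fit_can(S,T,X[0],X[1],yw,fz); print(n,X[:2].round(4),round(float(yw),2),b.round(4),round(f,1))
tr=onz(T,[(580,224),(727,229),(720,467),(571,461)]/np.array(2.8)+110,.03); print("tray",tr.round(3).tolist(),tr.mean(0))
hd=onz(T,[(0/2.8+110,332/2.8+110),(90/2.8+110,330/2.8+110),(105/2.8+110,58/2.8+110)],.155);print("hood",hd.round(3))
kb=onz(T,[(83/2.8+110,365/2.8+110),(77/2.8+110,430/2.8+110)],.11);print("knob bar",kb.round(3))
print("ring axis knob", (v[:2]-.188*np.array([np.cos(v[2]),np.sin(v[2])])).round(4))
E
```

```text
[[0.533 0.208 0.045]
 [0.608 0.205 0.045]
 [0.687 0.198 0.045]]
rings (array([ 0.61086263,  0.20811181, -0.07957304]), 0.001764051323175509, [225, 322])
rings (array([ 0.61096656,  0.20764646, -0.08142134,  0.04597641]), 0.001731208112869083, [229, 321])
f1 [ 0.4448 -0.1273] -0.94 [ 0.4421 -0.1293 -0.7886] 169.6
f1 [ 0.4448 -0.1273] -0.94 [ 0.443  -0.1297 -0.7913  0.0015] 164.7
f2 [ 0.5621 -0.1179] 0.07 [ 0.5623 -0.1164  0.1109] 532.0
f2 [ 0.5621 -0.1179] 0.07 [ 0.5638 -0.1171  0.1121  0.0028] 518.8
f3 [ 0.6608 -0.2078] 0.01 [ 0.6621 -0.2056  0.0168] 451.7
f3 [ 0.6608 -0.2078] 0.01 [ 0.6643 -0.207   0.0299  0.0041] 407.6
tray [[0.581, -0.269, 0.03], [0.572, -0.419, 0.03], [0.333, -0.402, 0.03], [0.342, -0.253, 0.03]] [ 0.45711209 -0.33594036  0.03      ]
hood [[0.486 0.277 0.155]
 [0.486 0.196 0.155]
 [0.733 0.182 0.155]]
knob bar [[0.452 0.215 0.11 ]
 [0.392 0.221 0.11 ]]
ring axis knob [0.4235 0.2231]
```

Both views agree: carriage top 46 mm, canister feet 0 to 4 mm, knob axis at about (0.4235, 0.223). Now I'll grip the knob and wind it out.

```bash
cat >> h.py <<'E'
ROW=np.array([.61086,.20811]); RY=-.0796
ex=np.array([np.cos(RY),np.sin(RY)]); ey=np.array([-np.sin(RY),np.cos(RY)])
AX=ROW-.188*ex
def st(tag=""):
    s=manip.sense(); print(tag,"t",round(s["time_s"],1),"tcp",np.round(s["tool_pos"],4),"rpy",np.round(s["tcp_rot"],3),"F",np.round(s["contact_force"],1),"M",np.round(s["torque"],2),"w",round(float(s["grip_width"]),4),"q6",round(float(s["joint_positions"][5]),2)); return s
def dn(yaw): return [np.pi,0,yaw]
E
python3 - <<'E'
from h import *
manip.reach([*AX,.22],dn(RY)); st()
manip.move_straight([*AX,.094],v=.1,contact_N=15); st("down")
manip.grasp(); st("grip")
th=0
while th<.99:
    th+=.25; manip.move_straight([*(AX-ey*.02*th),.094],dn(RY+th),v=.03)
    st(f"th{th:.2f}")
save(manip.get_image("scene"),"k1",(200,60,400,220),3.5)
E
```

```text
t 5.1 tcp [0.4239 0.2226 0.22  ] rpy [ 3.141 -0.    -0.08 ] F [0.3 0.8 0.4] M [ 0.03 -0.02 -0.01] w 0.0855 q6 1.99
down t 6.5 tcp [0.4239 0.2232 0.0945] rpy [-3.141e+00 -1.000e-03 -8.000e-02] F [0.2 0.7 0.3] M [-0.04  0.    0.01] w 0.0854 q6 1.99
grip t 7.1 tcp [0.4236 0.2238 0.0943] rpy [-3.14 -0.   -0.08] F [-1.2  4.3  3.6] M [ 0.67  0.24 -0.02] w 0.0139 q6 1.99
th0.25 t 7.5 tcp [0.4232 0.2187 0.0943] rpy [-3.141e+00 -1.000e-03  1.710e-01] F [-2.1  5.2  4.3] M [0.67 0.24 0.51] w 0.014 q6 1.73
th0.50 t 7.9 tcp [0.4228 0.2137 0.0943] rpy [-3.141e+00 -1.000e-03  4.210e-01] F [-0.8  4.6  4.8] M [0.68 0.28 0.51] w 0.0139 q6 1.47
th0.75 t 8.3 tcp [0.4224 0.2087 0.0943] rpy [-3.141e+00 -1.000e-03  6.710e-01] F [-1.7  4.7  4. ] M [0.68 0.26 0.53] w 0.0141 q6 1.21
th1.00 t 8.7 tcp [0.422  0.2037 0.0943] rpy [-3.141e+00 -1.000e-03  9.210e-01] F [-2.4  4.5  4.9] M [0.71 0.22 0.44] w 0.0141 q6 0.95
```

View pics/k1.png

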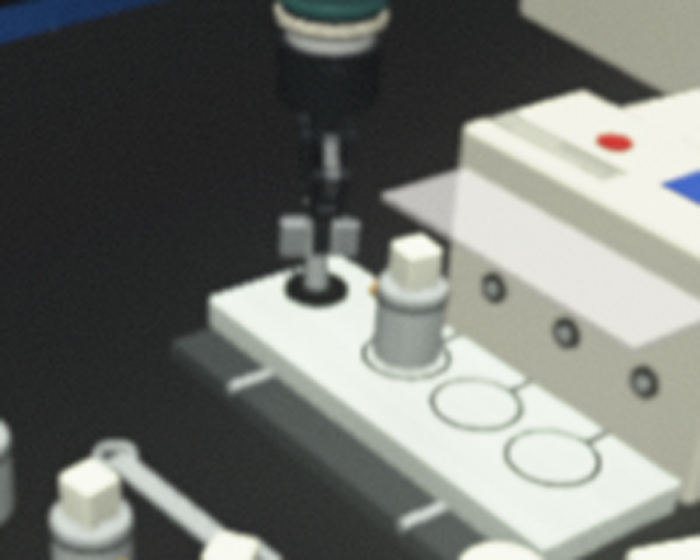

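The knob turns with about 0.5 N·m of torque, and the carriage is coming out with the bar still gripped. I'll continue to the stop.

```bash
python3 - <<'E'
from h import *
th=1.
while th<3.99:
    th=min(th+.25,4.); manip.move_straight([*(AX-ey*.02*th),.094],dn(RY+th),v=.03)
    if th>3 or th%.5<.01: s=st(f"th{th:.2f}")
manip.dwell(.2)
manip.let_go(); s=st("open")
p=s["tool_pos"]; manip.move_straight([p[0],p[1],.26],v=.2)
manip.move_straight([.36,-.1,.28],v=.4)
S=manip.get_image("scene");T=manip.get_image("top")
save(S,"s2",(160,100,440,280),2.8);save(T,"t2",(110,110,390,290),2.8)
c=ROW-ey*.08
for fz in (0,1): print(fit_rings(S,T,c[0],c[1],RY,fz),c)
for x,y,w in((.4425,-.1295,-.79),(.563,-.1165,.11),(.663,-.206,.02)):
    b,f,_=fit_can(S,T,x,y,w); print(b.round(4),round(f))
st()
E
```

```text
th1.50 t 9.6 tcp [0.4212 0.1938 0.0943] rpy [ 3.141e+00 -1.000e-03  1.421e+00] F [-1.6  4.9  4.1] M [0.78 0.19 0.5 ] w 0.0143 q6 0.43
th2.00 t 10.4 tcp [0.4204 0.1838 0.0943] rpy [ 3.141e+00 -1.000e-03  1.921e+00] F [-1.3  5.2  3.9] M [0.9 0.2 0.5] w 0.0143 q6 -0.09
th2.50 t 11.2 tcp [0.4196 0.1739 0.0943] rpy [ 3.14  -0.     2.421] F [-2.4  4.9  4. ] M [0.95 0.21 0.54] w 0.0141 q6 -0.61
th3.00 t 12.0 tcp [0.4188 0.1639 0.0943] rpy [3.14  0.    2.921] F [-2.   5.   5.1] M [1.04 0.23 0.54] w 0.0139 q6 -1.13
th3.25 t 12.4 tcp [0.4183 0.159  0.0943] rpy [ 3.14   0.    -3.112] F [-1.8  5.4  5.5] M [1.12 0.27 0.53] w 0.0136 q6 -1.39
th3.50 t 12.8 tcp [0.4179 0.154  0.0943] rpy [ 3.140e+00  1.000e-03 -2.862e+00] F [-2.1  6.5  3.7] M [1.08 0.33 0.5 ] w 0.0141 q6 -1.65
th3.75 t 13.2 tcp [0.4175 0.149  0.0943] rpy [ 3.141e+00  1.000e-03 -2.612e+00] F [-1.8  6.1  5.1] M [1.05 0.37 0.52] w 0.0141 q6 -1.92
th4.00 t 13.6 tcp [0.4171 0.1442 0.0943] rpy [ 3.141e+00  1.000e-03 -2.364e+00] F [-1.5  6.8  4.9] M [1.1  0.34 0.1 ] w 0.0141 q6 -2.18
open t 14.5 tcp [0.4171 0.1433 0.094 ] rpy [-3.142 -0.    -2.363] F [1.6 0.5 0.3] M [-0.04  0.03 -0.04] w 0.086 q6 -2.18
(array([ 0.60425485,  0.12780876, -0.08461671]), 0.0018378918345040643, [260, 420]) [0.60449872 0.12836331]
(array([ 0.60451652,  0.12735761, -0.08660256,  0.0461624 ]), 0.0018527132926667018, [277, 416]) [0.60449872 0.12836331]
[ 0.4421 -0.1292 -0.7955] 171
[ 0.5623 -0.1164  0.1091] 550
[ 0.662  -0.2056  0.0227] 460
 t 16.4 tcp [ 0.3598 -0.0986  0.2794] rpy [ 3.14   0.    -2.361] F [1.1 0.2 0.5] M [0.03 0.   0.  ] w 0.0853 q6 -2.8
```

View pics/s2.png

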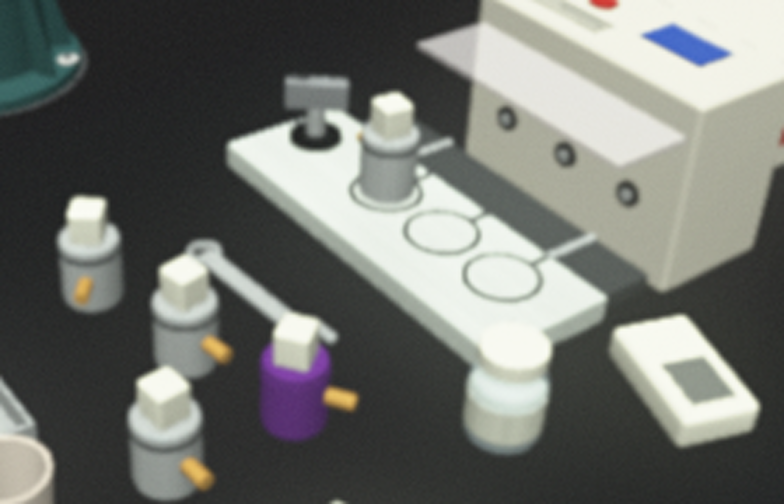

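View pics/t2.png

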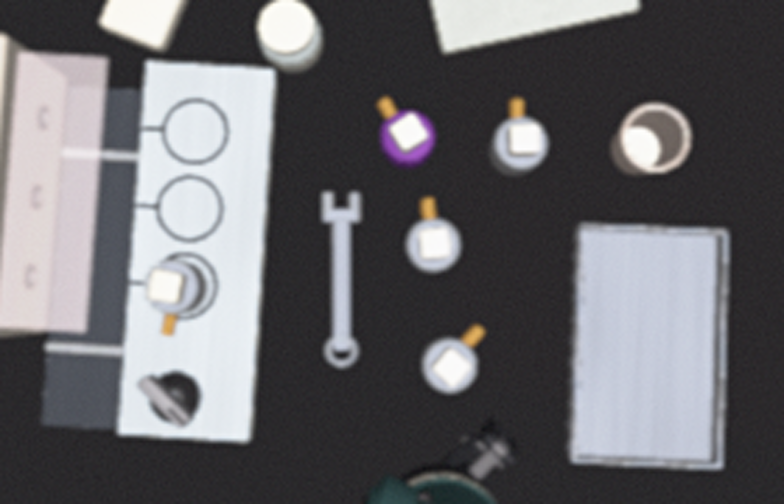

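The carriage is fully out: ring fit (0.604, 0.128) against (0.604, 0.128) expected. The spent canister stands on mark 1 with its cap at top-crop (166,286) and nozzle towards the knob. The bench canisters haven't moved. Next I'll move the spent one to the tray.

```bash
cat >> h.py <<'E'
P2=np.array([.6043,.1280]); RYo=-.0825
exo=np.array([np.cos(RYo),np.sin(RYo)]); eyo=np.array([-np.sin(RYo),np.cos(RYo)])
def pad(k): return P2+(k-2)*.078*exo
def wrap(a): return (a+np.pi)%(2*np.pi)-np.pi
def ok(pos,yaw):
    q=manip.ik(list(pos),dn(yaw)); return q
def pick(x,y,yaw,foot,hz=.25):
    """yaw: tool yaw"""
    manip.reach([x,y,hz],dn(yaw)); 
    manip.move_straight([x,y,foot+.077],v=.15,contact_N=12); st("down")
    manip.grasp(); s=st("grip")
    manip.move_straight([x,y,foot+.077+.12],v=.15); return st("lift")
def place(x,y,yaw,foot,up=.12):
    z=manip.sense()["tool_pos"][2]
    zt=max(z,foot+.077+up)
    if zt>z+.003:
        p=manip.sense()["tool_pos"]; manip.move_straight([p[0],p[1],zt],v=.15)
    manip.reach([x,y,zt],dn(yaw)); st("over")
    manip.move_straight([x,y,foot+.09],v=.15)
    c=manip.move_straight([x,y,foot+.071],v=.03,contact_N=6); s=st(f"contact {c}")
    manip.let_go(); st("open")
    manip.move_straight([x,y,zt],v=.2)
E
python3 - <<'E'
from h import *
S=manip.get_image("scene");T=manip.get_image("top")
X,e=tri([T,S],[np.array([166/2.8+110,286/2.8+110]),np.array([392/2.8+160,103/2.8+100])]); print("cap",X.round(4),e,"pad1",pad(1))
N=onz(T,[(169/2.8+110,333/2.8+110)],.077)[0]; nyaw=np.arctan2(N[1]-X[1],N[0]-X[0]); print("nozzle yaw",nyaw)
# cap top orientation, cap brightness
save(T,"c",(150,195,190,235),14)
for y in (nyaw,wrap(nyaw+np.pi)): 
  for w in (y+np.pi/2,y-np.pi/2): print(w,ok([X[0],X[1],.25],wrap(w)))
E
```

```text
cap [0.5256 0.1334 0.1346] [0.8268815223180878, 0.8707023955116707] pad1 [0.52656529 0.1344277 ]
nozzle yaw 2.988792488314227
4.559588815109123 [ 0.1211368   0.26879819  1.62480591  0.          1.24798855 -2.86765569]
1.4179961615193304 [ 1.21136801e-01  2.68798189e-01  1.62480591e+00 -4.44089210e-16
  1.24798855e+00  2.73936966e-01]
1.41799616151933 [ 1.21136801e-01  2.68798189e-01  1.62480591e+00 -4.44089210e-16
  1.24798855e+00  2.73936966e-01]
-1.7235964920704632 [ 0.1211368   0.26879819  1.62480591  0.          1.24798855 -2.86765569]
```

View pics/c.png

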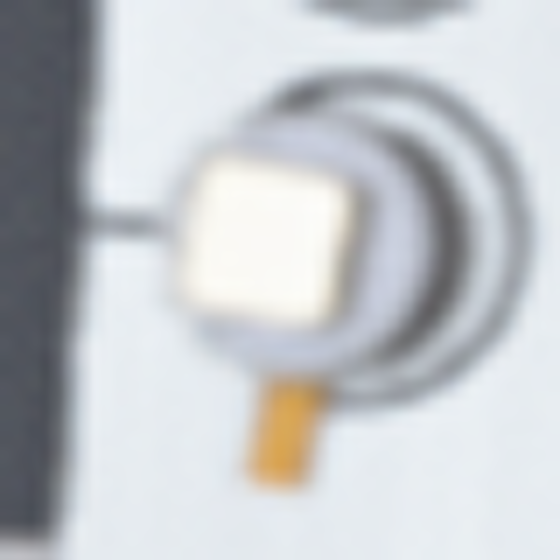

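The crop shows the spent cap centred near pad 1, with its nozzle at yaw about 2.98; the cap edges agree. Picking it now.

```bash
python3 - <<'E'
from h import *
s=pick(.5260,.1338,1.413,.045)
place(.457,-.336,1.413-.2,.005)
p=manip.sense()["tool_pos"]; manip.reach([.40,.0,.28],dn(1.3))
S=manip.get_image("scene");T=manip.get_image("top")
save(S,"s3",(60,100,340,280),2.8);save(T,"t3",(110,110,390,290),2.8)
for x,y,w in((.4425,-.1295,-.79),(.563,-.1165,.11),(.663,-.206,.02)):
    b,f,_=fit_can(S,T,x,y,w); print(b.round(4),round(f))
print(fit_rings(S,T,*P2,RYo))
st()
E
```

```text
down t 20.1 tcp [0.5267 0.1338 0.1227] rpy [ 3.14  -0.     1.413] F [ 0.5 -0.2 -0.5] M [-0.   -0.04  0.06] w 0.0854 q6 0.28
grip t 20.7 tcp [0.5261 0.1338 0.1225] rpy [ 3.141 -0.     1.413] F [-1.6 -0.5  5.1] M [-0.04  0.25 -0.  ] w 0.0272 q6 0.28
lift t 21.6 tcp [0.5251 0.1337 0.2409] rpy [-3.140e+00  1.000e-03  1.413e+00] F [-0.5 -0.7 -3.6] M [ 0.02 -0.03 -0.03] w 0.0268 q6 0.28
over t 23.4 tcp [ 0.4574 -0.335   0.2408] rpy [-3.141e+00 -1.000e-03  1.214e+00] F [ 0.1  0.1 -2.4] M [-0.   -0.04  0.05] w 0.0268 q6 -0.4
contact True t 25.0 tcp [ 0.4568 -0.3363  0.0813] rpy [-3.142e+00  1.000e-03  1.213e+00] F [-1.1 -0.8  3.8] M [-0.22  0.15 -0.04] w 0.0268 q6 -0.4
open t 25.6 tcp [ 0.4564 -0.3355  0.0808] rpy [-3.14  -0.     1.213] F [-0.   0.1  0. ] M [-0.04  0.01  0.05] w 0.0854 q6 -0.4
[ 0.4421 -0.1292 -0.7902] 171
[ 0.5624 -0.1164  0.1095] 550
[ 0.6621 -0.2056  0.022 ] 460
(array([ 0.60433091,  0.12753721, -0.07909374]), 0.0018992940373527274, [294, 467])
 t 27.9 tcp [ 0.4007 -0.0009  0.2799] rpy [3.142 0.    1.299] F [ 0.2 -0.1  0.2] M [0.01 0.01 0.02] w 0.0856 q6 0.1
```

View pics/s3.png

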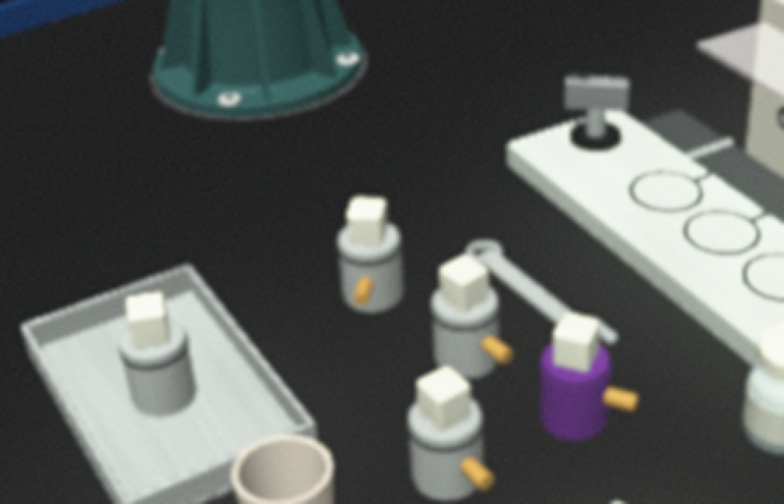

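View pics/t3.png

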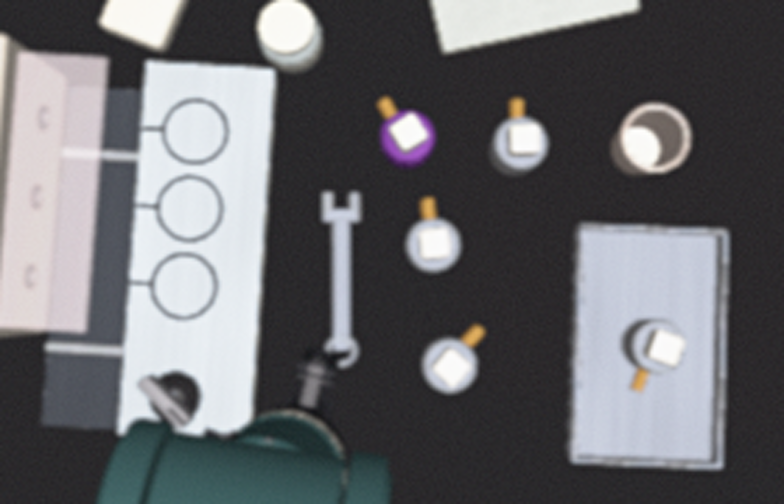

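The tray shows the spent canister upright near its middle (top-crop 655,345), and all rings are free. Fresh canister at (0.663,-0.206) goes to mark 3 first.

```bash
sed -i 's/RYo=-.0825/RYo=-.081/' h.py; python3 - <<'E'
from h import *
TN=RYo+np.pi/2
s=pick(.663,-.206,.022,.0)
q=pad(3); place(q[0],q[1],TN,.045)
manip.reach([.40,.0,.28],dn(1.3))
S=manip.get_image("scene");T=manip.get_image("top")
save(S,"s4",(160,100,440,280),2.8);save(T,"t4",(110,110,390,290),2.8)
for x,y,w in((.4425,-.1295,-.79),(.563,-.1165,.11)):
    b,f,_=fit_can(S,T,x,y,w); print(b.round(4),round(f))
st()
E
```

```text
down t 30.5 tcp [ 0.6639 -0.2063  0.0782] rpy [ 3.141e+00 -2.000e-03  2.200e-02] F [ 0.6 -0.8  0.1] M [-0.02 -0.03 -0.01] w 0.0854 q6 1.15
grip t 31.1 tcp [ 0.6632 -0.206   0.0774] rpy [ 3.141 -0.     0.022] F [-0.4  0.9  2.7] M [ 0.05  0.11 -0.04] w 0.0271 q6 1.15
lift t 32.0 tcp [ 0.6621 -0.2057  0.1956] rpy [-3.141e+00  2.000e-03  2.200e-02] F [-0.4  0.3 -4. ] M [-0.01  0.04 -0.02] w 0.0269 q6 1.15
over t 33.7 tcp [0.682  0.1206 0.2413] rpy [-3.141e+00  1.000e-03  1.488e+00] F [-0.2 -0.2 -3. ] M [-0.01 -0.04  0.03] w 0.0267 q6 0.16
contact True t 35.0 tcp [0.6818 0.1218 0.122 ] rpy [-3.141 -0.     1.49 ] F [-1.9  0.4  5.4] M [ 0.    0.11 -0.  ] w 0.0269 q6 0.16
open t 35.6 tcp [0.681  0.1216 0.1208] rpy [-3.139  0.     1.49 ] F [-0.4  0.6 -0. ] M [-0.05 -0.02 -0.  ] w 0.0857 q6 0.16
[ 0.4421 -0.1293 -0.7865] 169
[ 0.5619 -0.1159  0.0965] 413
 t 37.7 tcp [0.4015 0.     0.28  ] rpy [ 3.141 -0.     1.301] F [0.6 0.1 0.4] M [-0.03  0.02  0.  ] w 0.0855 q6 0.1
```

View pics/s4.png

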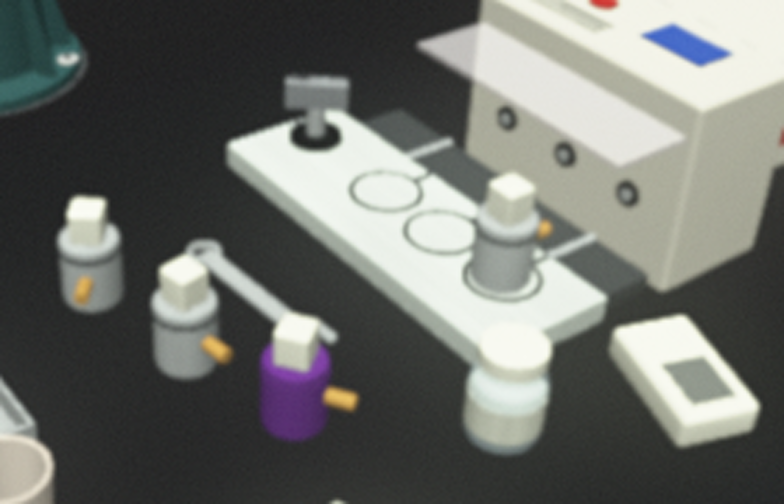

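View pics/t4.png

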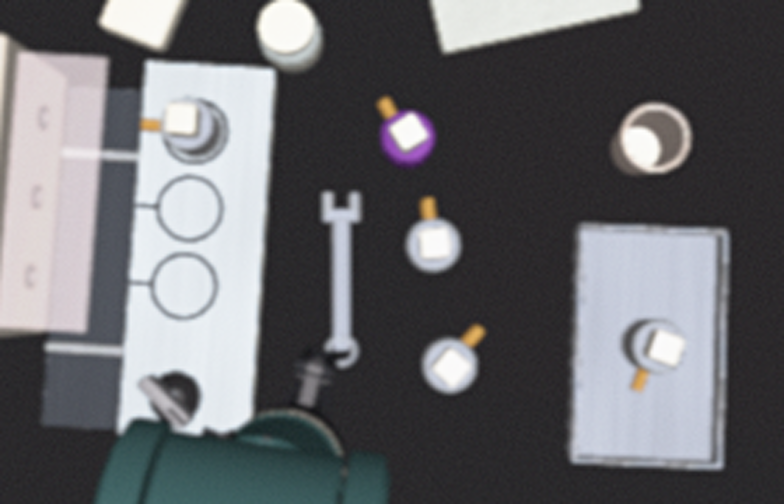

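Mark 3's canister stands centred with its nozzle to the port. Next, fresh (0.442,-0.129) goes to mark 1.

```bash
python3 - <<'E'
from h import *
TN=RYo+np.pi/2
s=pick(.4425,-.1294,-.79,.0)
q=pad(1); place(q[0],q[1],TN,.045)
manip.reach([.40,-.1,.28],dn(1.3))
S=manip.get_image("scene");T=manip.get_image("top")
save(S,"s5",(160,100,440,280),2.8);save(T,"t5",(110,110,390,290),2.8)
for x,y,w in((.563,-.1165,.11),):
    b,f,_=fit_can(S,T,x,y,w); print(b.round(4),round(f))
st()
E
```

```text
down t 40.6 tcp [ 0.4431 -0.1296  0.0776] rpy [-3.141e+00 -1.000e-03 -7.900e-01] F [-0.1  0.2 -0.3] M [-0.04 -0.    0.02] w 0.0856 q6 1.93
grip t 41.1 tcp [ 0.4428 -0.1295  0.0774] rpy [-3.141e+00 -1.000e-03 -7.900e-01] F [0.  0.  5.9] M [0.12 0.14 0.  ] w 0.0271 q6 1.93
lift t 42.1 tcp [ 0.4416 -0.129   0.1961] rpy [ 3.141e+00  2.000e-03 -7.900e-01] F [-0.3  0.7 -3.5] M [ 0.02 -0.02 -0.07] w 0.0272 q6 1.93
over t 44.1 tcp [0.5262 0.1338 0.2414] rpy [-3.140e+00  1.000e-03  1.488e+00] F [-0.8 -0.7 -2.5] M [ 0.01 -0.01 -0.01] w 0.0272 q6 0.2
contact True t 45.4 tcp [0.5265 0.1347 0.122 ] rpy [-3.142e+00 -1.000e-03  1.490e+00] F [-1.5  1.3  4.4] M [ 0.35  0.18 -0.04] w 0.0274 q6 0.2
open t 46.0 tcp [0.5258 0.1343 0.1214] rpy [-3.14  0.    1.49] F [-0.6 -0.5 -0.7] M [ 0.07 -0.05  0.02] w 0.0856 q6 0.2
[ 0.562  -0.1158  0.0993] 405
 t 47.9 tcp [ 0.4007 -0.0993  0.2796] rpy [-3.141 -0.     1.301] F [0.4 0.5 0.1] M [ 0.01 -0.04 -0.  ] w 0.0855 q6 -0.14
```

View pics/s5.png

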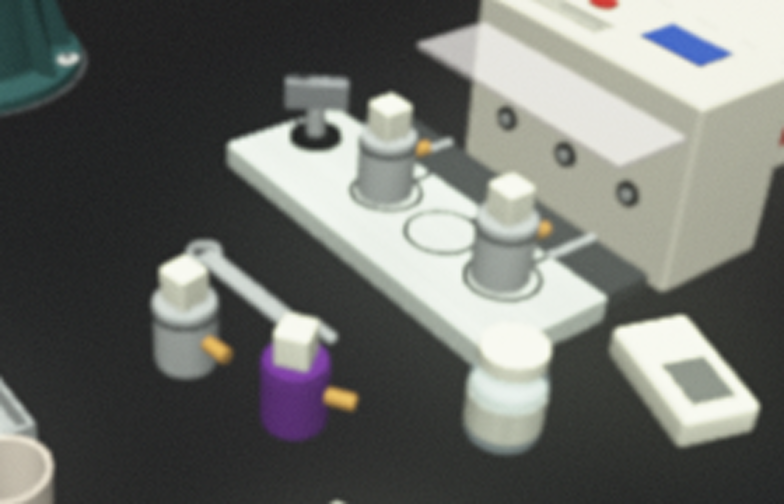

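View pics/t5.png

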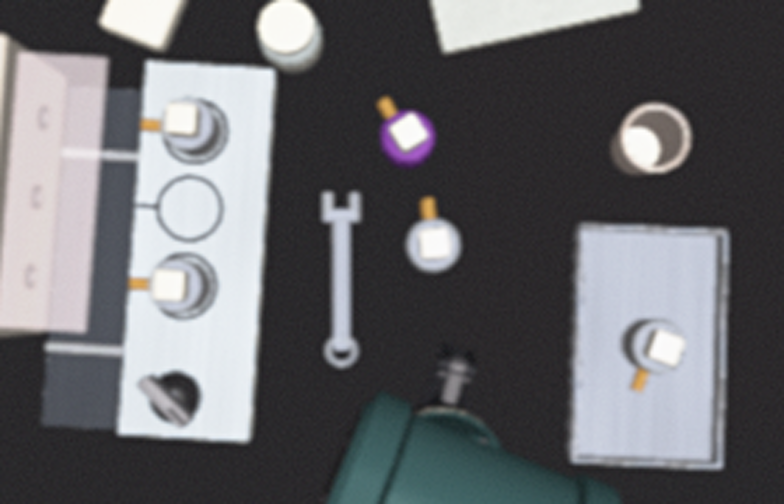

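Marks 1 and 3 are filled correctly. Last one: fresh (0.562,-0.116) to mark 2, with the jaws square to the row to clear its neighbours.

```bash
python3 - <<'E'
from h import *
s=pick(.5625,-.1162,.103+np.pi/2,.0)
q=pad(2)-.002*eyo; place(q[0],q[1],wrap(RYo+np.pi),.045)
manip.reach([.38,-.1,.28],dn(1.3))
S=manip.get_image("scene");T=manip.get_image("top")
save(S,"s6",(160,100,440,280),2.8);save(T,"t6",(110,110,390,290),2.8)
st()
E
```

```text
down t 49.9 tcp [ 0.5632 -0.1165  0.0779] rpy [3.140e+00 1.000e-03 1.674e+00] F [-0.2 -0.   0.3] M [ 0.02 -0.04  0.01] w 0.0854 q6 -0.43
grip t 50.5 tcp [ 0.5627 -0.1163  0.0774] rpy [3.141 0.    1.674] F [-0.8  0.4  4.7] M [-0.04  0.08  0.02] w 0.0272 q6 -0.43
lift t 51.4 tcp [ 0.5616 -0.1159  0.1959] rpy [-3.140e+00 -1.000e-03  1.674e+00] F [ 0.6  0.2 -4.1] M [-0.03 -0.   -0.02] w 0.027 q6 -0.43
over t 52.9 tcp [0.6036 0.1252 0.2409] rpy [-3.140e+00 -2.000e-03  3.059e+00] F [-0.4 -0.4 -3.9] M [ 0.04 -0.07  0.01] w 0.0271 q6 -1.39
contact True t 54.2 tcp [0.6047 0.126  0.1224] rpy [3.142e+00 1.000e-03 3.061e+00] F [-0.5 -0.4  6. ] M [ 0.02  0.16 -0.02] w 0.027 q6 -1.4
open t 54.8 tcp [0.6034 0.1258 0.1212] rpy [-3.141e+00 -1.000e-03  3.061e+00] F [ 0.3  0.2 -0.3] M [-0.01  0.03  0.03] w 0.0853 q6 -1.4
 t 56.9 tcp [ 0.3807 -0.0998  0.2797] rpy [-3.141 -0.     1.302] F [-0.5  0.4 -0.1] M [ 0.05 -0.04  0.02] w 0.0855 q6 -0.16
```

View pics/s6.png

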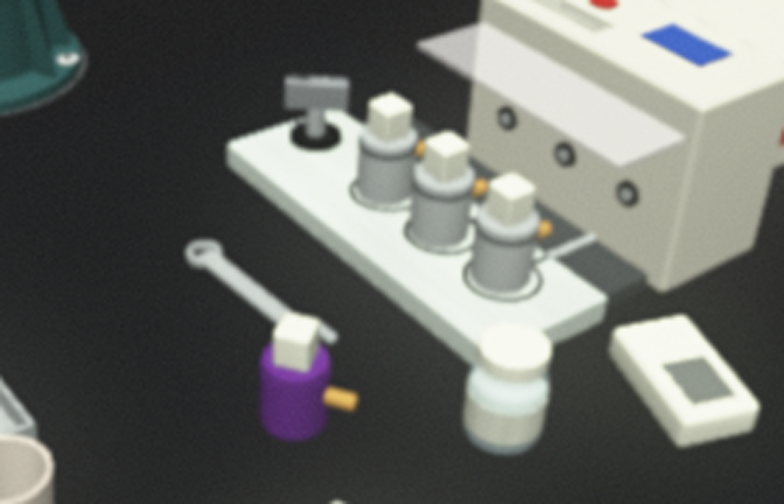

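View pics/t6.png

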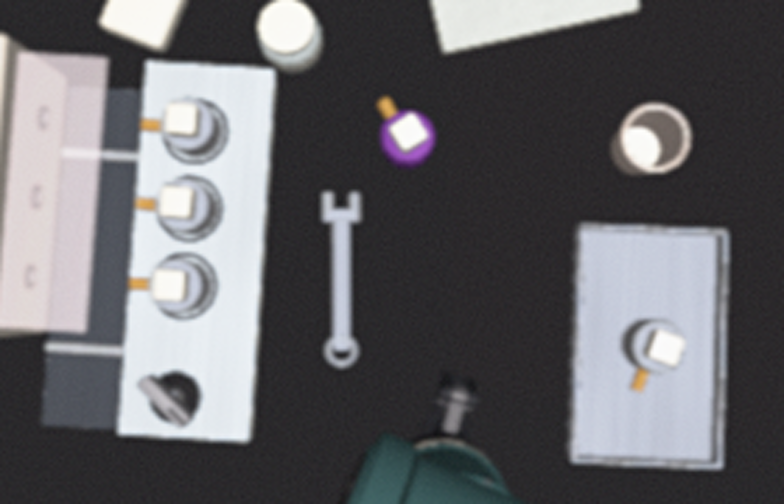

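All three nozzles point at their ports and the spent canister is in the tray. A quick numeric check of the caps, then wind in.

```bash
python3 - <<'E'
from h import *
S=manip.get_image("scene");T=manip.get_image("top")
for k,t,s in((3,(182,118),(512,184)),(2,(176,203),(446,143)),(1,(168,285),(391,103))):
    X,e=tri([T,S],[np.array(t)/2.8+110,np.array(s)/2.8+[160,100]]); d=X[:2]-pad(k); print(k,X.round(4),"off row/port mm",(d@exo*1e3).round(1),(d@eyo*1e3).round(1),np.round(e,1))
th=4.; p=AX-ey*.08
manip.reach([*p,.26],dn(wrap(RY+th))); st("above")
manip.move_straight([*p,.094],v=.1,contact_N=15); st("down")
manip.grasp(); st("grip")
while th>.01:
    th=max(th-.25,0.); manip.move_straight([*(AX-ey*.02*th),.094],dn(wrap(RY+th)),v=.025)
    if th%.5<.01: st(f"th{th:.2f}")
    if th==2: save(manip.get_image("scene"),"s7",(160,60,440,260),2.8)
manip.dwell(.2); st()
S=manip.get_image("scene");T=manip.get_image("top")
save(S,"s8",(160,60,440,260),2.8)
E
```

```text
3 [0.6812 0.1172 0.1364] off row/port mm -0.5 -4.5 [0.9 1. ]
2 [0.602  0.1235 0.1341] off row/port mm -1.9 -4.6 [0.7 0.8]
1 [0.5265 0.1313 0.1357] off row/port mm 0.2 -3.0 [0.8 0.9]
above t 58.7 tcp [0.4172 0.1431 0.26  ] rpy [-3.141 -0.    -2.364] F [-0.2  0.4  0.1] M [-0.02 -0.01 -0.01] w 0.0856 q6 -2.17
down t 60.5 tcp [0.4175 0.1434 0.0944] rpy [-3.141e+00  1.000e-03 -2.363e+00] F [-0.6  0.4 -0.2] M [ 0.02 -0.01  0.03] w 0.0853 q6 -2.18
grip t 61.2 tcp [0.4167 0.1437 0.0942] rpy [ 3.141  0.    -2.363] F [-2.2  2.6  4.9] M [ 0.33  0.28 -0.03] w 0.0141 q6 -2.18
th3.50 t 62.0 tcp [0.4173 0.154  0.0942] rpy [ 3.14  -0.    -2.864] F [-2.8  4.1  5.7] M [ 0.49  0.4  -0.28] w 0.0136 q6 -1.65
th3.00 t 62.8 tcp [0.4181 0.1643 0.0942] rpy [ 3.140e+00 -1.000e-03  2.919e+00] F [-2.8  5.7  4.7] M [ 0.67  0.44 -0.33] w 0.0141 q6 -1.13
th2.50 t 63.6 tcp [0.4191 0.1745 0.0943] rpy [ 3.140e+00 -2.000e-03  2.419e+00] F [-3.   6.7  4.1] M [ 0.97  0.48 -0.28] w 0.0141 q6 -0.61
th2.00 t 64.4 tcp [0.4201 0.1846 0.0942] rpy [ 3.141e+00 -2.000e-03  1.919e+00] F [-2.4  7.3  2.6] M [ 1.08  0.43 -0.23] w 0.0139 q6 -0.09
th1.50 t 65.2 tcp [0.4212 0.1947 0.0942] rpy [ 3.142e+00 -3.000e-03  1.419e+00] F [-0.4  7.9  2.7] M [ 1.12  0.36 -0.31] w 0.0138 q6 0.43
th1.00 t 66.0 tcp [0.4224 0.2045 0.0943] rpy [-3.141e+00 -3.000e-03  9.190e-01] F [-0.4  6.5  1.2] M [ 0.96  0.18 -0.36] w 0.0143 q6 0.95
th0.50 t 66.8 tcp [0.4234 0.2142 0.0943] rpy [-3.14e+00 -2.00e-03  4.22e-01] F [0.1 5.7 1.7] M [ 0.95  0.07 -0.43] w 0.0138 q6 1.47
th0.00 t 67.6 tcp [0.4242 0.2238 0.0943] rpy [-3.14e+00 -1.00e-03 -7.40e-02] F [0.7 5.5 1. ] M [ 0.96 -0.1  -0.38] w 0.014 q6 1.98
 t 67.8 tcp [0.4242 0.2238 0.0943] rpy [-3.14e+00 -1.00e-03 -7.40e-02] F [1.7 5.9 0.6] M [ 0.96 -0.04 -0.35] w 0.0141 q6 1.98
```

View pics/s8.png

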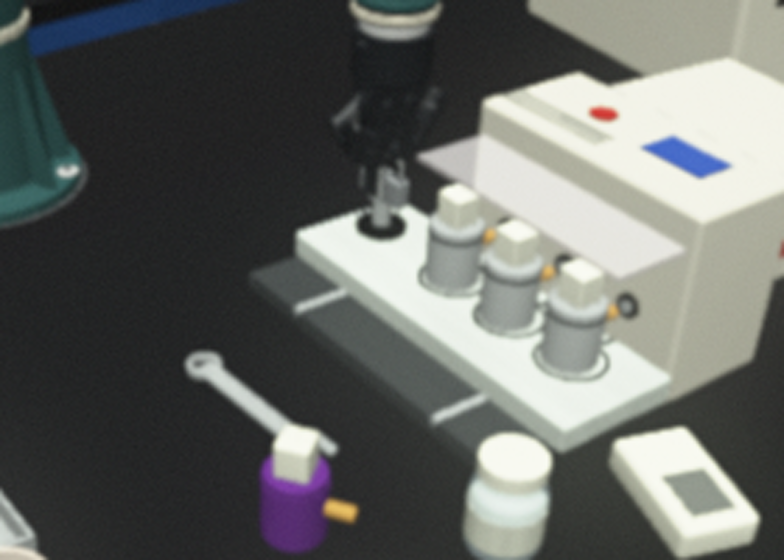

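The carriage is in with the canisters on their marks. I'll nudge it slightly against the stop, release and verify.

```bash
python3 - <<'E'
from h import *
for th in(-.04,-.08):
    manip.move_straight([*AX,.094],dn(RY+th),v=.02); manip.dwell(.1); s=st(th)
    if abs(s["torque"][2])>1.2: break
manip.dwell(.2); manip.let_go(); manip.dwell(.3); st("open")
manip.move_straight([*AX,.26],v=.15)
manip.reach([.38,-.1,.30],dn(1.3))
S=manip.get_image("scene");T=manip.get_image("top")
save(S,"s9",(160,100,440,280),2.8);save(T,"t9",(110,110,390,290),2.8)
print(fit_rings(S,T,*ROW,RY),fit_rings(S,T,*(ROW-.01*ey),RY),"start",ROW,RY)
st()
E
```

```text
-0.04 t 68.3 tcp [0.4242 0.2238 0.0943] rpy [-3.14e+00 -2.00e-03 -1.10e-01] F [0.5 6.  0.6] M [ 1.17 -0.07  1.25] w 0.0139 q6 2.02
open t 69.5 tcp [0.4234 0.2231 0.094 ] rpy [ 3.142  0.    -0.119] F [-0.2  0.2 -0.2] M [-0.02 -0.07 -0.03] w 0.0854 q6 2.03
(array([ 0.61033309,  0.21269755, -0.109846  ]), 0.0019686183588454222, [113, 195]) (array([ 0.61085205,  0.20980262, -0.08981696]), 0.0017069167265817194, [111, 165]) start [0.61086 0.20811] -0.0796
 t 72.7 tcp [ 0.3801 -0.0997  0.2999] rpy [-3.141 -0.     1.3  ] F [-0.4  0.2 -0.1] M [-0.02 -0.01 -0.04] w 0.0856 q6 -0.16
```

View pics/s9.png

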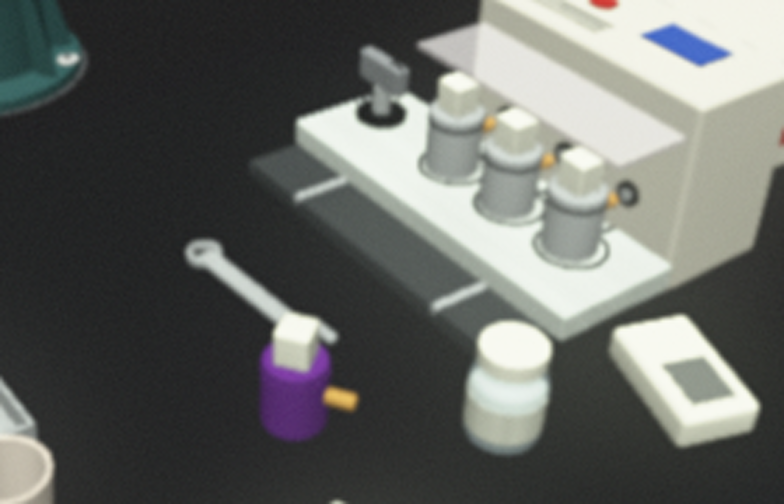

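View pics/t9.png

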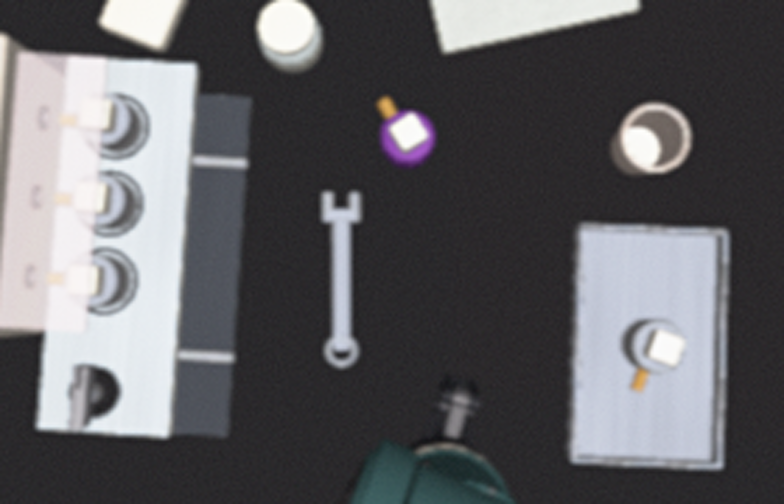

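The carriage corners sit at the same pixels as at the start (scene-crop 297,122 and 565,335; knob bar 385,70). The torque rose against the stop, the canisters are on their marks, and the bystanders haven't moved. Handing in.

```bash
python3 -c "
from h import *
st(); print(manip.sign_off())"
```

```text
t 72.7 tcp [ 0.3801 -0.0997  0.2999] rpy [-3.141 -0.     1.3  ] F [-0.4  0.2 -0.1] M [-0.02 -0.01 -0.04] w 0.0856 q6 -0.16
the job is handed in; nothing more can be done
None
```

I finished the canister change and handed it in at about 73 s of robot time. `sign_off` gives no verdict, so success rests on the checks below.

**What I did:**
- I wound the carriage fully out, 4 rad in one grip.
- I stood the one spent canister near the middle of the return tray.
- I put the three grey fresh canisters on marks 1, 2 and 3, with their nozzles to the ports, and left the purple look-alike alone.
- I then wound the carriage back in until the torque rose against its stop, released the knob and moved the arm clear.

**What the checks showed:**
- **Fresh canisters:** with the carriage out, two-view cap checks put them within about 5 mm of the ring centres; the limit is 13 mm.
- **Final pictures:** the carriage and knob are at their starting pixels. The canisters look upright on their marks, the spent one stands in the tray, and the jar, beaker and wrench look unmoved.
- **A check that disagreed:** the final ring fit was weak because the canisters hide the rings. It gave carriage positions 2 to 5 mm off the starting fit, depending on the starting guess. I relied on the carriage corner pixels and the stop torque instead.

I saw no knocked canister or slackened grip during the run.

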